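# Close the corner of an interlocked layer of cone cartons

### The arm

A 6-joint arm with a two-finger parallel gripper is mounted at the origin on the work surface. World frame = base frame: x ahead of the robot, y to its left, z up, the work surface at z = 0. Lengths are in m, angles in rad, forces in N, time in s.
With the tool pointing down it reaches from about 0.35 to 0.975 m from the base axis. Payload 7.1 kg.
Tool frame: the origin (TCP) lies midway between the tips of the shut fingers; the grasp point (between the pads) lies 19 mm behind it; z points along the fingers, x is the direction in which the jaws open and shut, and the axes are right-handed (so a half turn about z gives the same grasp; the last joint's range is limited). The gripper opens to 88 mm and grips with 3 to 60 N. Pads are 20 mm wide; open, the fingers measure 115 mm over their backs; the gripper's body (75 mm by 178 mm) begins 61 mm behind the grasp point.
Start: joints at [-1.314, 0.423, 1.63, -0, 1.089, -0.019], TCP at [0.17, -0.601, 0.223] pointing down, gripper open.
Joint ranges: [-3, 3], [-0.9, 2.11], [0.09, 2.58], [-1.31, 4.45], [0.11, 2.69], [-2.54, 2.54]. Speed limits (rad/s): [2.39, 2.39, 3.01, 3.14, 3.14, 3.14].

### API

Orientations are given as a unit quaternion [w, x, y, z].
In Python, from station import move_pose, movel, movej, command_gripper, wait, inverse_kinematics, read_camera, camera_info, MotionError, job_done, get_time, get_joint_pos, get_qvel, get_effort, get_tcp_pos, get_ee_rot, get_ft_force, get_ft_torque, get_grip_width gives the robot as it stands. Calls block until the motion is done:
- move_pose(position, orientation): joint-space move of the TCP to a pose.
- movel(position, frame=None, v=0.15, until_force=None): straight line of the TCP; frame=None keeps the orientation; v is the mean speed in m/s. With until_force (N) it stops when the force on the tool has changed by that much, and returns True; else False.
- movej(angles): joint-space move.
- command_gripper(opening): opening from 0.0 (shut) to 1.0 (fully open); the grip force is fixed at half the most; returns when the fingers have stopped.
- wait(seconds).
- inverse_kinematics(position, orientation): joint angles nearest the present ones, or None.
- read_camera(name): name is "scene" or "top" or "wrist"; returns the picture (400x640x3 uint8, red, green, blue); there is no depth.
- camera_info(name): a dict with "intrinsics" (3x3 intrinsics, pixels), "T" (4x4, takes a point from camera to world coordinates); the wrist camera has in their place "tool_from_camera" (4x4, takes a point from camera to tool coordinates, whose origin is the TCP and whose axes are the tool frame's). Camera axes: x right, y up, looking along -z (the intrinsics and any distortion apply to the point x, -y, -z); pixel columns grow to the right and rows downward; lengths in m; the calibration is good to about 2 mm. A picture is of the moment at which its call begins: read the wrist's pose just before it. camera_info takes no time and is no camera call.
A pose or a line that the arm cannot do raises MotionError and nothing moves.
- job_done(): hands the job in, once; it reports no verdict.
Readings, each from a call of its own:
- get_time(): time.
- get_joint_pos(): joint angles.
- get_qvel(): joint speeds.
- get_effort(): joint torques, N m.
- get_tcp_pos(): TCP position.
- get_ee_rot(): TCP orientation.
- get_ft_force(): force on the tool from outside, world axes, zero at the start.
- get_ft_torque(): the same for the moment, N m.
- get_grip_width(): opening from 0.0 (shut) to 1.0 (fully open).
Only numpy, scipy, OpenCV 4.12 (cv2) and the standard library are available. Lean on these libraries where they do the work, as an engineer would, in place of code of your own. Each camera call takes 0.05 s, during which the arm holds its last target. There are 200 camera calls.

### The job

Finish the top layer of cartons on the carrying board with the two cartons left in the open case: one becomes the third of the crosswise row of three, the other the second of the lengthwise row of two, so the layer interlocks with the reversed one below. Leave both upright and flat on the layer, snug against their neighbours (no gap you could put a pencil in), square, and flush with the laid cartons' faces. Do not shift the cartons already laid, and leave the tub, the tape core and the loop tool alone.

Things in the scene. Friction and masses are not known exactly. Their poses are not given: they have to be found in the camera images.
- left_a_mid (a point): plain sealed cardboard carton, 66 long (own x) x 44 wide (own y) x 50 high, tape along the top seam; point = its centre, half-way up. Loose, upright in the open case, 0.16 to 0.29 kg. The two stand end to end with only 1 to 5 mm between them and to the end walls, so there only their long sides can be reached, with 39 mm or more free beside each. Either may take either empty place.
- left_b_mid (a point): plain sealed cardboard carton, 66 long (own x) x 44 wide (own y) x 50 high, tape along the top seam; point = its centre, half-way up. The other loose carton in the case, same as left_a.
- case_in (a point): cut-down open cardboard shipping case, fixed to the bench; point = centre of its inner floor, 4 mm above the bench. Inside 138 along its x by 142 along its y, walls 4 thick, rim 38 above the bench, folded flaps hanging up to 6 mm outside the walls. The row of two cartons runs along its y.
- board_top (a point): plywood board fixed to the bench, 180 (x) x 220 (y); point = centre of its upper face, 30 above the bench. Cartons stand centred on it, 1 mm apart, rows along its y. Lower layer: two lengthwise on the +x side, three crosswise on the -x side. Upper layer reversed: three crosswise on +x, two lengthwise on -x, begun from the -y end; the last of each row is missing, so the +y corner is empty
- up_three_a_mid (a point): laid carton, upper layer, first of the row of three; same size and point as the others, its length (own x) along the board's x
- up_three_b_mid (a point): laid carton, upper layer, second of the row of three, like up_three_a. The missing third belongs beside it on its +y side, parallel, ends flush: centre 45 along this carton's +y.
- up_two_a_mid (a point): laid carton, upper layer, first of the row of two, its length (own x) along the board's y. The missing second belongs end to end with it on its +x side, long sides flush: centre 67 along this carton's +x, and its long side against the row of three.
- low_two_a_mid (a point): laid carton of the lower layer, same size, point at its centre; its length is own x. Stays where it is.
- low_two_b_mid (a point): laid carton of the lower layer, same size, point at its centre; its length is own x. Stays where it is.
- low_three_a_mid (a point): laid carton of the lower layer, same size, point at its centre; its length is own x. Stays where it is.
- low_three_b_mid (a point): laid carton of the lower layer, same size, point at its centre; its length is own x. Stays where it is.
- low_three_c_mid (a point): laid carton of the lower layer, same size, point at its centre; its length is own x. Stays where it is.
- tub_mid (a point): bystander: white plastic tub, 90 across the rim, 65 high; point at half height on its axis
- tape_mid (a point): bystander: empty tape core ring lying flat, 100 outside, 25 high; point at its centre
- looptool_mid (a point): bystander: loop trimming tool lying along its own x, from 85 behind to 87 ahead of this point, loop 36 wide, 12 high
Things that resemble listed ones, but are neither listed nor needed, are in the scene too. What is shaped like the part that bears left_b_mid but purple is not meant.

How it is judged:
By the outcome, as a careful person would: the job done as asked, in the order asked, and still so for the second after the job is handed in, with the robot touching nothing.
It also fails if it takes over 72 s, if anything falls off the work surface, if the arm or the gripper's body presses on something with over 40 N, if the wrist force passes 120 N, or if a joint passes its speed limit or range.

## Working session

There is one attempt and no reset: what is moved stays moved. The work goes in short steps, each a Python script; the robot and the scene stay as the last script left them, time stands still between calls to the robot, and variables do not carry over. Pictures are saved under pics/ and viewed, about 8 in all and at most 12, crops included, and the job is handed in when it is done.

```bash
mkdir -p pics
python3 - <<'E'
from station import *
import cv2,numpy as np
for n in ("scene","top"):
    im=read_camera(n); cv2.imwrite(f"pics/{n}0.png",im[:,:,::-1])
    i=camera_info(n); print(n,np.round(i["intrinsics"],1).tolist(),np.round(i["T"],4).tolist(),[k for k in i])
i=camera_info("wrist");print({k:np.round(v,4).tolist() if not isinstance(v,str) else v for k,v in i.items()})
print(get_time(),get_ee_rot(),get_ft_force())
E
```

```text
scene [[499.2, 0.0, 325.2], [0.0, 499.2, 199.6], [0.0, 0.0, 1.0]] [[-0.3328, -0.8125, 0.4786, 1.2281], [0.943, -0.2835, 0.1744, 0.2293], [-0.006, 0.5093, 0.8606, 1.2655], [0.0, 0.0, 0.0, 1.0]] ['intrinsics', 'T']
top [[402.4, 0.0, 325.5], [0.0, 402.4, 192.1], [0.0, 0.0, 1.0]] [[-0.0033, 0.9854, -0.1701, 0.356], [-1.0, -0.0018, 0.009, -0.0171], [0.0086, 0.1702, 0.9854, 1.309], [0.0, 0.0, 0.0, 1.0]] ['intrinsics', 'T']
{'intrinsics': [[325.2012, 0.0, 323.5613], [0.0, 325.2012, 196.617], [0.0, 0.0, 1.0]], 'tool_from_camera': [[1.0, -0.0006, -0.0001, -0.0003], [-0.0006, -0.952, -0.3061, -0.0846], [0.0001, 0.3061, -0.952, -0.1617], [0.0, 0.0, 0.0, 1.0]]}
0.1 [-4.11730043e-04  7.97592726e-01 -6.03195985e-01 -5.27702003e-04] [ 0.1074154  -0.35881353  0.20687404]
```

View pics/top0.png

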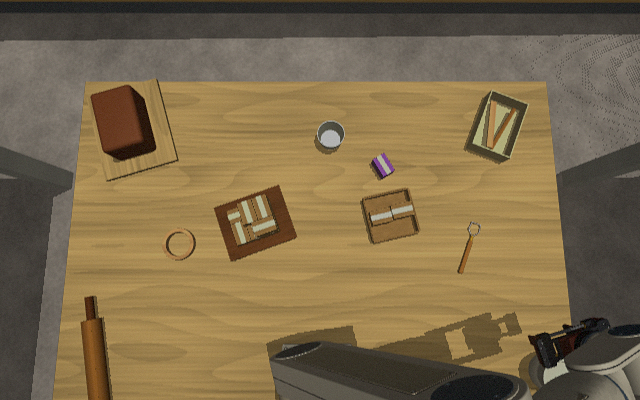

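View pics/scene0.png

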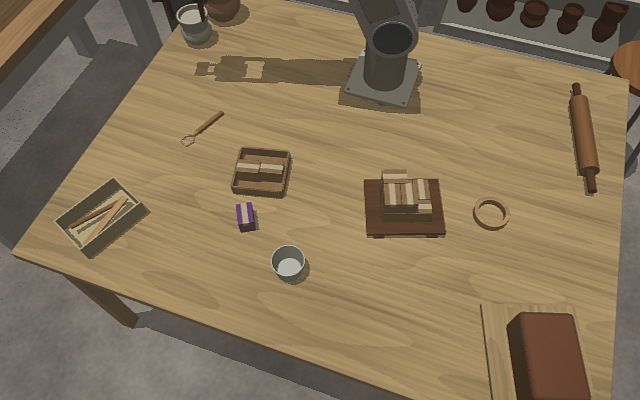

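The top view shows the board stack at about (255,223), the open case with two cartons at (390,215), a purple carton at (382,165), the tub at (330,136), the tape core at (180,244) and the loop tool at (468,247). The scene view shows the same layout, with the case at (262,172) and the stack at (405,200).

The things that could be mistaken for the loose cartons are:
- The purple carton at (382,165), excluded by its colour.
- The laid cartons at (255,220), already on the board.
- The two cardboard cartons in the case at about (380,217) and (403,211). These are the ones I want.

Next I'll take close wrist views.

```bash
cat > h.py <<'E'
from station import *
import cv2,numpy as np
from scipy.spatial.transform import Rotation as Rn
def q(deg):
    t=np.radians(deg)/2; return [0,np.cos(t),np.sin(t),0]
def u(deg): return np.array([np.cos(np.radians(deg)),np.sin(np.radians(deg))])
def ray(K,T,uv,z):
    d=T[:3,:3]@np.array([(uv[0]-K[0][2])/K[0][0],-(uv[1]-K[1][2])/K[1][1],-1]); return (T[:3,3]+d*(z-T[2,3])/d[2])
def toolT():
    w=get_ee_rot(); T=np.eye(4); T[:3,:3]=Rn.from_quat([w[1],w[2],w[3],w[0]]).as_matrix(); T[:3,3]=get_tcp_pos(); return T
def shot(name):
    T=toolT()@camera_info("wrist")["tool_from_camera"]; im=read_camera("wrist")
    cv2.imwrite(f"pics/{name}.png",im[:,:,::-1]); np.save(f"pics/{name}.npy",T)
def pix(name,uv,z): return ray(np.array(camera_info("wrist")["intrinsics"]),np.load(f"pics/{name}.npy"),uv,z)
E
python3 - <<'E'
from h import *
i=camera_info("top");K,T=np.array(i["intrinsics"]),np.array(i["T"])
c=ray(K,T,(390,216),.038)[:2]; b=ray(K,T,(255.5,223),.03)[:2]; print(c,b)
def look(p,yaw,ztop,h,off,name):
    ty=u(yaw-90); xy=p-ty*off
    move_pose([*xy,ztop+h-.16],q(yaw)); shot(name); print(name,get_time(),np.round(get_joint_pos(),2))
look(c,11,.054,.28,.06,"case")
look(b,18,.13,.28,.06,"b1")
look(b,-72,.13,.28,.06,"b2")
ims=[cv2.imread(f"pics/{n}.png")[0:270,150:500] for n in("case","b1","b2")]
cv2.imwrite("pics/m1.png",cv2.resize(ims[0],None,fx=2.2,fy=2.2))
cv2.imwrite("pics/m2.png",cv2.resize(ims[1],None,fx=2.2,fy=2.2))
cv2.imwrite("pics/m3.png",cv2.resize(ims[2],None,fx=2.2,fy=2.2))
E
```

```text
[ 0.4979541  -0.23329169] [0.47748677 0.19412694]
case 2.075 [-0.37  0.33  1.91 -0.    0.9  -0.56]
b1 3.7167 [ 0.48  0.24  1.83 -0.    1.07  0.16]
b2 5.075 [0.36 0.32 1.72 0.   1.1  1.61]
```

View pics/m1.png

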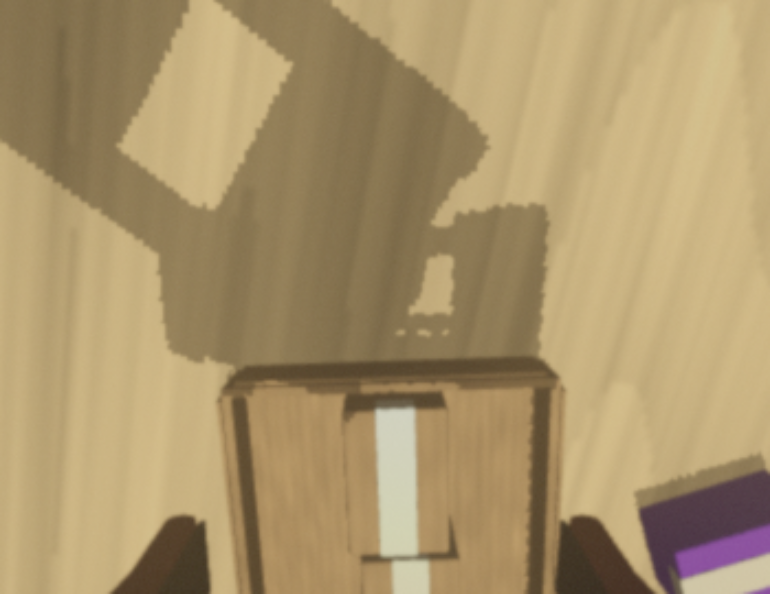

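View pics/m2.png

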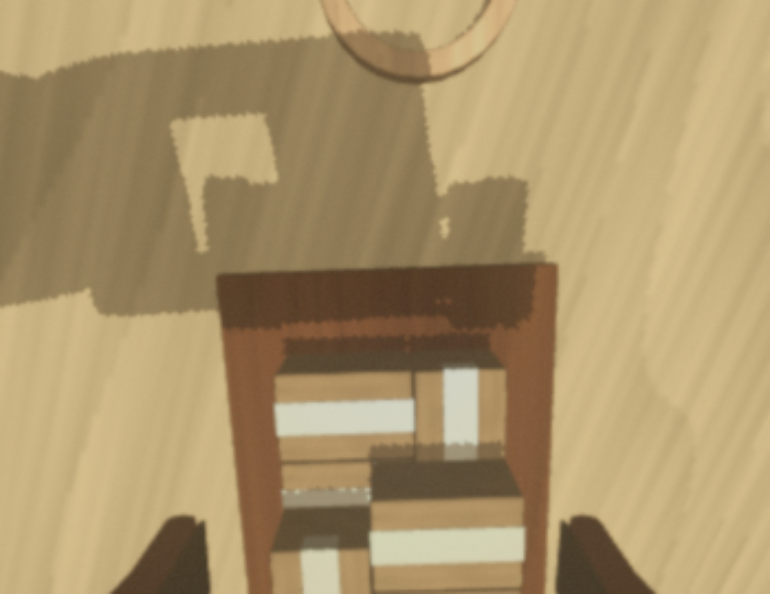

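View pics/m3.png

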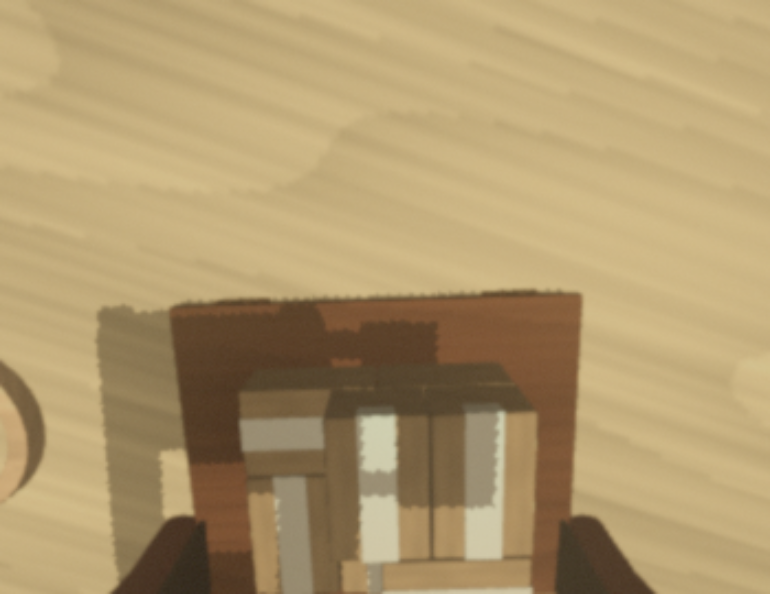

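I had the camera offset sign wrong, because objects need to sit on the tool −y side to appear in the upper image. Still, the layout is clear: board +y is up in the yaw‑18 view (crop m2) and +x is right. In that crop the empty corner is at about (445,480) and up_three_b is at (448,545). The case cartons have their tape along the image vertical, at about (397,475) in m1. I'll retake both views.

Run:
```python
from h import *
c=np.array([.498,-.2333]); b=np.array([.4775,.1941])
def look(p,yaw,ztop,h,off,name):
    ty=u(yaw-90); xy=p-ty*off
    move_pose([*xy,ztop+h-.16],q(yaw)); shot(name); print(name,get_time())
look(b,18,.13,.25,-.06,"b3")
look(c,11,.054,.25,-.05,"c3")
for n in("b3","c3"):
    cv2.imwrite(f"pics/{n}m.png",cv2.resize(cv2.imread(f"pics/{n}.png")[0:240,190:460],None,fx=2.5,fy=2.5,interpolation=cv2.INTER_CUBIC))
```

```text
b3 6.6167
c3 8.2417
```

View pics/b3m.png

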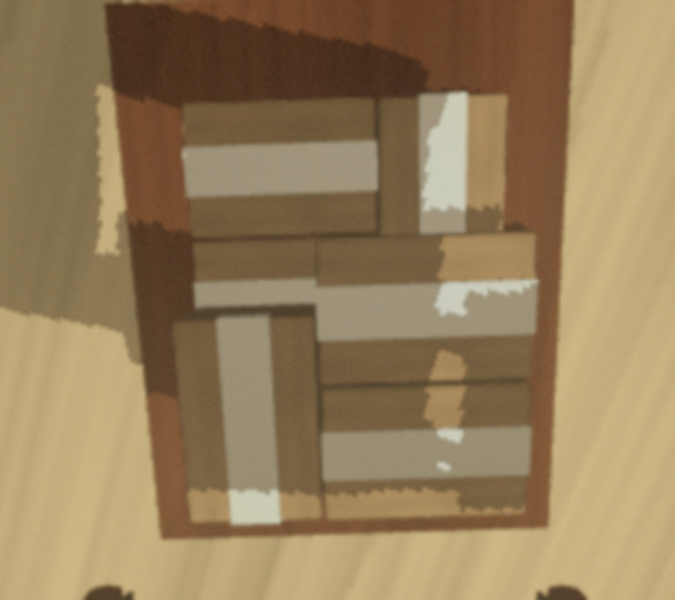

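View pics/c3m.png

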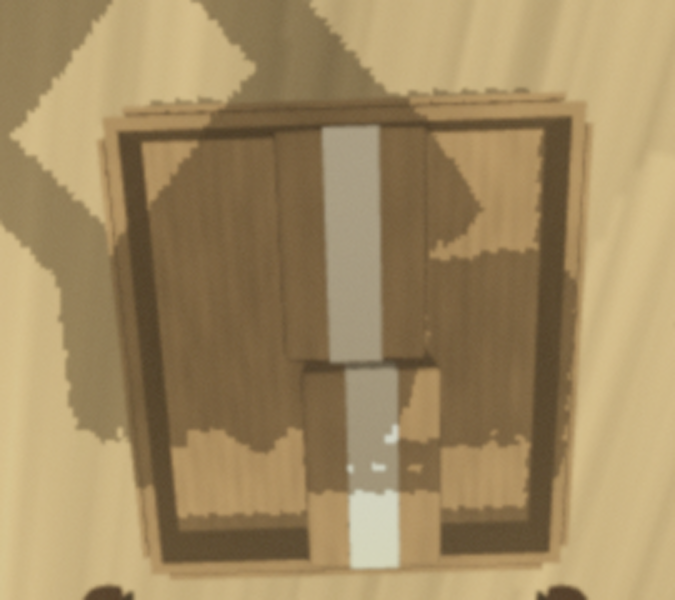

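b3m: top faces are up_three_b (316,240)-(535,234)-(530,381)-(320,385), up_three_a below it, and up_two_a (174,322)-(315,316)-(322,519)-(190,523). c3m: the cartons are A (276,132)-(425,127)-(431,359)-(288,361), and B (304,372)-(439,366)-(440,569)-(311,569). Both are plain cardboard, and the purple one is elsewhere.

```bash
cat >> h.py <<'E'
from scipy.optimize import least_squares
def fit(name,pts,z,long_vertical,yaw0,org=(190,0),s=2.5,L=66.,W=44.):
    """pts tl,tr,br,bl in mosaic; returns centre (m), angle of image-right axis (deg), max residual mm"""
    P=np.array([pix(name,((a+.5)/s-.5+org[0],(b+.5)/s-.5+org[1]),z)[:2] for a,b in pts])*1e3
    w,h=(W,L) if long_vertical else (L,W)
    M=np.array([[-w,h],[w,h],[w,-h],[-w,-h]])/2
    f=lambda p:(p[:2]+M@np.array([u(p[2]),u(p[2]+90)])-P).ravel()
    r=least_squares(f,[*P.mean(0),yaw0]); return r.x[:2]/1e3,r.x[2],np.round(f(r.x).reshape(4,2)@np.array([u(r.x[2]),u(r.x[2]+90)]).T,1).tolist()
E
python3 - <<'E'
from h import *
tb=fit("b3",[(316,240),(535,234),(530,381),(320,385)],.13,0,18)
ta=fit("b3",[(321,388),(530,382),(525,511),(325,518)],.13,0,18)
wa=fit("b3",[(174,322),(315,316),(322,519),(190,523)],.13,1,18)
A=fit("c3",[(276,132),(425,127),(431,359),(288,361)],.054,1,11)
B=fit("c3",[(304,372),(439,366),(440,569),(311,569)],.054,1,11)
for n,r in zip(("tb","ta","wa","A","B"),(tb,ta,wa,A,B)): print(n,np.round(r[0],4),round(r[1],2),r[2])
d=(tb[0]-ta[0])*1e3;print(d,np.linalg.norm(d),np.degrees(np.arctan2(d[1],d[0]))-90)
t=tb[1]
for n,p in(("ta",ta[0]),("wa",wa[0])): d=(p-tb[0])*1e3; print(n,d@u(t),d@u(t+90))
E
```

```text
tb [0.5033 0.2042] 19.45 [[-0.5, 0.3], [0.8, 0.2], [0.2, -0.1], [-0.4, -0.5]]
ta [0.5182 0.1631] 19.85 [[-0.5, 0.5], [0.4, 0.7], [0.3, -0.8], [-0.2, -0.4]]
wa [0.4625 0.1544] 19.62 [[-0.6, 0.6], [0.4, 0.0], [0.4, -0.4], [-0.1, -0.2]]
A [ 0.4986 -0.2022] 13.42 [[-0.5, 0.0], [1.1, 0.4], [-0.4, 0.4], [-0.2, -0.8]]
B [ 0.5182 -0.2688] 12.85 [[-0.9, -0.3], [1.2, -0.9], [0.2, 1.3], [-0.5, -0.0]]
[-14.92711899  41.1447284 ] 43.76879661198253 19.94053963371502
ta 0.37478215866497067 -43.76719199577053
wa -55.010473486306935 -33.38721578246232
```

```bash
cat > plan.py <<'E'
from h import *
K=np.array(camera_info("wrist")["intrinsics"])
def rects(spec): # spec: list (cx,cy,long_vertical) in mm -> corners tl,tr,br,bl
    o=[]
    for x,y,v in spec:
        w,h=(44,66) if v else (66,44); o+=[(x-w/2,y+h/2),(x+w/2,y+h/2),(x+w/2,y-h/2),(x-w/2,y-h/2)]
    return np.array(o)
def jfit(name,pts,z,spec,yaw0,dz=None,s=2.5,org=(190,0)):
    uv=[((a+.5)/s-.5+org[0],(b+.5)/s-.5+org[1]) for a,b in pts]; M=rects(spec)
    P=lambda zz:np.array([pix(name,c,zz)[:2] for c in uv])*1e3
    f=lambda p:(p[:2]+M@np.array([u(p[2]),u(p[2]+90)])-P(z+(p[3]/1e3 if dz is None else dz))).ravel()
    x0=[*P(z).mean(0),yaw0]+([0] if dz is None else [])
    r=least_squares(f,x0).x; return r[:2]/1e3,r[2],(r[3]/1e3 if dz is None else dz),np.abs(f(r)).max()
PB=[(316,240),(535,234),(530,381),(320,385),(321,388),(530,382),(525,511),(325,518),(174,322),(315,316),(322,519),(190,523)]
bd=jfit("b3",PB,.13,[(22.5,0,0),(22.5,-45,0),(-33.5,-33.5,1)],19)
A=jfit("c3",[(276,132),(425,127),(431,359),(288,361)],.054,[(0,0,1)],13,bd[2])
B=jfit("c3",[(304,372),(439,366),(440,569),(311,569)],.054,[(0,0,1)],13,bd[2])
th=bd[1]
def bpos(x,y): return bd[0]+(x*u(th)+y*u(th+90))/1e3
E
python3 - <<'E'
from plan import *
for r in(bd,A,B):print(r)
off=12.
c,y=A[0]+off/1e3*u(A[1]+90),A[1]
command_gripper(.8)
move_pose([*c,.12],q(y)); movel([*c,.012],v=.12)
command_gripper(0.); print("grip mm",get_grip_width()*88)
movel([*c,.17],v=.15)
t=bpos(-33.5-.8,33.5+.8+off)
move_pose([*t,.19],q(th)); shot("held1"); movel([*t,.094],v=.12)
print("touch",movel([*t,.0865],v=.02,until_force=4),get_tcp_pos(),get_time(), get_grip_width()*88)
E
```

```text
(array([0.48258349, 0.19656703]), np.float64(19.807570577741224), np.float64(-0.0038021787647326078), np.float64(0.9182934500659599))
(array([ 0.49869522, -0.20224858]), np.float64(13.416944775585927), np.float64(-0.0038021787647326078), np.float64(0.8839457316861399))
(array([ 0.51864712, -0.26984195]), np.float64(12.846273710881162), np.float64(-0.0038021787647326078), np.float64(1.7294222382263342))
grip mm 44.14549674516668
touch True [0.43510792 0.22879475 0.08820061] 14.9083 43.906599326661606
```

Run:
```python
from plan import *
command_gripper(.68)
p=get_tcp_pos(); movel([p[0],p[1],.17],v=.15)
b=bpos(0,15); xy=b+.06*u(th-90)
move_pose([*xy,.22],q(th)); shot("b4"); print(get_time())
cv2.imwrite("pics/b4m.png",cv2.resize(cv2.imread("pics/b4.png")[0:240,190:460],None,fx=2.5,fy=2.5,interpolation=cv2.INTER_CUBIC))
```

```text
16.65
```

View pics/b4m.png

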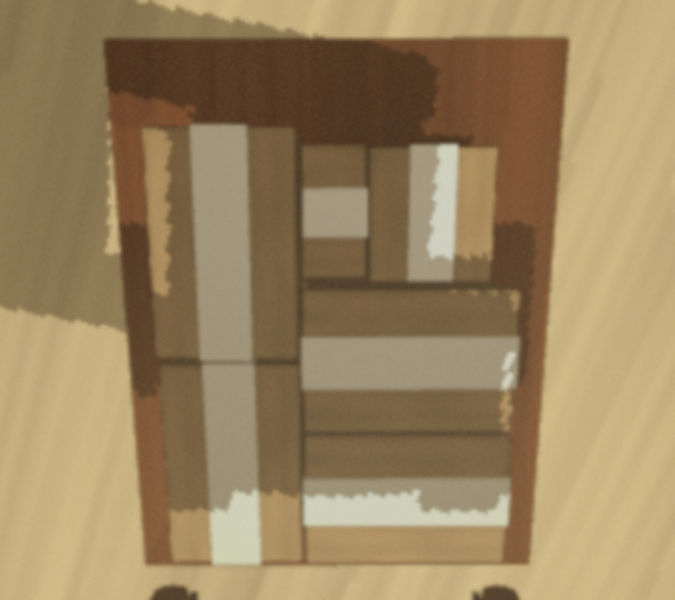

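Carton 1 sits well: two_b corners (143,129)-(296,128)-(299,358)-(159,362) line up with two_a, with seams of about 1 mm, and the neighbours are unmoved. Next is the second carton. I'll set it down 16 mm out in +y to leave room for the inner finger, then push it in.

Run:
```python
from plan import *
c,y=B[0],B[1]
command_gripper(.8)
move_pose([*c,.13],q(y)); movel([*c,.012],v=.12)
command_gripper(0.); print("grip mm",get_grip_width()*88)
movel([*c,.17],v=.15)
t=bpos(22.5+.5,45+16)
move_pose([*t,.19],q(th-90)); movel([*t,.094],v=.12)
print("touch",movel([*t,.0865],v=.02,until_force=4),get_tcp_pos(),get_time(),get_grip_width()*88)
command_gripper(48/88); print(get_grip_width()*88)
movel([*t,.17],v=.08)
b=bpos(0,25); xy=b+.06*u(th-90)
move_pose([*xy,.22],q(th)); shot("b5"); print(get_time())
cv2.imwrite("pics/b5m.png",cv2.resize(cv2.imread("pics/b5.png")[0:240,190:460],None,fx=2.5,fy=2.5,interpolation=cv2.INTER_CUBIC))
```

```text
grip mm 43.65640293017139
touch True [0.48407847 0.26203402 0.0882082 ] 24.9083 44.160201715730054
48.13988808041719
27.9917
```

View pics/b5m.png

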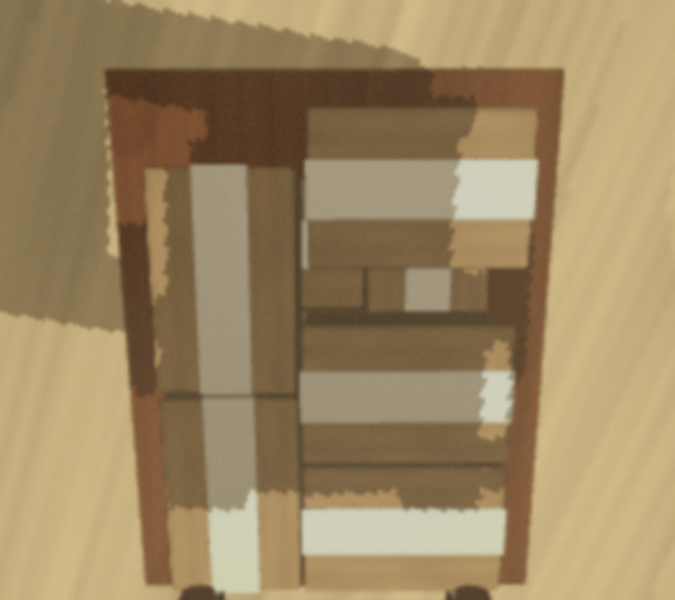

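The second carton stands upright at (308,108)-(537,109)-(529,267)-(308,267), clear of three_b, with two_b untouched. Now I'll compute its offset and push.

Run:
```python
from plan import *
dz=bd[2]
def rel(n,pts,v):
    r=jfit("b5",pts,.13,[(0,0,v)],19.8,dz); d=(r[0]-bd[0])*1e3
    print(n,np.round([d@u(th),d@u(th+90)],1),round(r[1]-th,2),round(r[3],1)); return d@u(th),d@u(th+90)
c=rel("three_c",[(308,108),(537,109),(529,267),(308,267)],0)
b=rel("three_b",[(303,324),(516,325),(507,463),(303,463)],0)
rel("two_b",[(147,168),(296,167),(299,393),(163,395)],1)
```

```text
three_c [25.2 61.5] 0.01 0.5
three_b [22.9  0.3] -0.17 0.4
two_b [-33.1  34.2] 0.28 0.5
```

Run:
```python
from plan import *
t=bpos(23.,61.); t2=bpos(23.-2.1,61.)
move_pose([*t,.17],q(th-90)); movel([*t,.0885],v=.1)
command_gripper(0.); movel([*t,.090],v=.02); movel([*t2,.090],v=.02); movel([*t2,.0885],v=.02)
command_gripper(48/88); movel([*t2,.18],v=.1); print(get_time())
command_gripper(36/88)
s=bpos(23,61.5+22+10+12); move_pose([*s,.17],q(th)); movel([*s,.094],v=.12)
f0=np.array(get_ft_force())
e=bpos(23,79.); movel([*e,.094],v=.03); print("push force",np.round(np.array(get_ft_force())-f0,1),get_time())
movel([*bpos(23,90),.094],v=.1); movel([*bpos(23,90),.2],v=.2)
b=bpos(0,15); xy=b+.06*u(th-90)
move_pose([*xy,.22],q(th)); shot("b6"); print(get_time())
cv2.imwrite("pics/b6m.png",cv2.resize(cv2.imread("pics/b6.png")[0:240,190:460],None,fx=2.5,fy=2.5,interpolation=cv2.INTER_CUBIC))
```

```text
32.875
push force [-1.2  0.   1. ] 36.45
38.05
```

View pics/b6m.png

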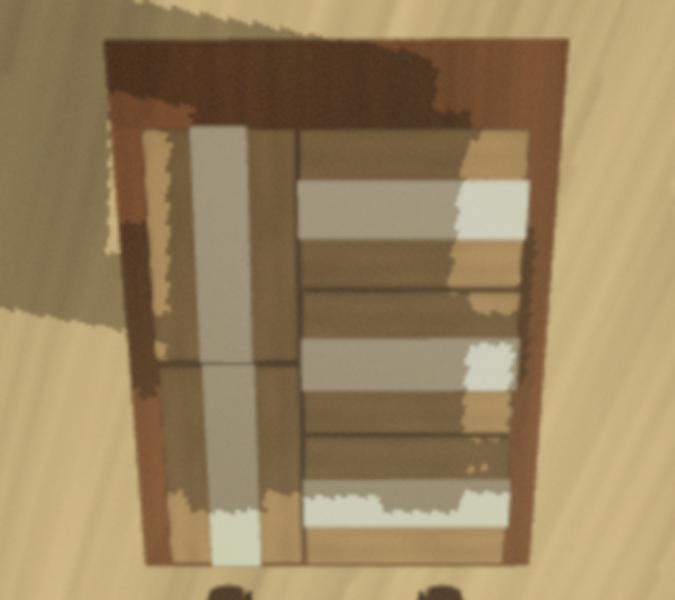

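The b6m view shows the layer complete. three_c is at (300,130)-(529,130)-(523,288)-(303,288), and its seams to three_b (row 290) and two_b (column 298) are hairlines like the laid ones. The neighbours' seams, at rows 363 and 434, are within a pixel of where they were in the same view before. The arm is clear, so I'm handing in.

Run:
```python
from plan import *
dz=bd[2]
for n,pts,v in(("three_c",[(300,130),(529,130),(523,288),(303,288)],0),("three_b",[(303,292),(520,292),(512,433),(304,433)],0),("two_b",[(143,130),(296,130),(299,361),(159,362)],1)):
    r=jfit("b6",pts,.13,[(0,0,v)],19.8,dz); d=(r[0]-bd[0])*1e3
    print(n,np.round([d@u(th),d@u(th+90)],1),round(r[1]-th,2),round(r[3],1))
job_done(); print(get_time())
```

```text
three_c [22.7 45.3] 0.29 0.8
three_b [22.8  0.1] 0.02 0.4
two_b [-33.7  34.2] 0.07 0.3
the job is handed in; nothing more can be done
the job is handed in; nothing more can be done
```

Both cartons are in place and the job is handed in; the last logged time was 38 s, within the 72 s limit. `job_done()` gives no verdict, so this rests on my own checks.

- **Second of the row of two:** I gripped this carton off-centre and set it straight into its place.
- **Third of the row of three:** I set this one down 16 mm out. It was about 2 mm off along its length, so I regripped it and shifted it. Then I pushed it home with two fingertips, and the push force read about 1.5 N.

Last wrist-camera check, with positions good to about 1 mm:

| Carton | Measured centre on board, x / y (mm) | Target from its neighbours (mm) | Rotation from square |
|---|---|---|---|
| Third of three | 22.7 / 45.3 | 22.8 / 45.1 | 0.3° |
| Second of two | −33.7 / 34.2 | −33.5 / 33.5 | 0.1° |

- **Seams:** they are about 1 mm, up to about 1.5 mm end to end in the row of two.
- **Laid cartons:** they are where they were, to within a pixel or so.
- **Bystanders:** I did not approach the tub, tape core or loop tool.
- **Calibration:** the wrist camera's height scale was about 4 mm off, so I fitted a correction from the known size of the laid cartons.

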